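# Put the parts tray on the lowest runners that clear the stock below

### The arm

A 6-joint arm with a two-finger parallel gripper is mounted at the origin on the work surface. World frame = base frame: x ahead of the robot, y to its left, z up, the work surface at z = 0. Lengths are in m, angles in degrees, forces in N, time in s.
With the tool pointing down it reaches from about 0.3 to 0.75 m from the base axis. Payload 8.5 kg.
Tool frame: the origin (TCP) lies midway between the tips of the shut fingers; the grasp point (between the pads) lies 19 mm behind it (env.grip_depth is the distance from the TCP to the grasp point, in m); x points along the fingers, y is the direction in which the jaws open and shut, and the axes are right-handed (so a half turn about x gives the same grasp; the last joint's range is limited). The gripper opens to 85 mm and grips with 20 to 120 N. Pads are 22 mm wide; open, the fingers measure 114 mm over their backs; the gripper's body (76 mm by 85 mm) begins 54 mm behind the grasp point. The pads swing forward as they close: fully open they stand 13 mm farther back than shut.
Start: joints at [54.7, 21.807, 74.336, -0, 83.858, -12.336], TCP at [0.215, 0.506, 0.231] pointing down, gripper open.
Joint ranges: [-178.18, 178.18], [-50.72, 133.34], [12.68, 142.11], [-81.47, 261.47], [9.98, 163.14], [-165.26, 165.26]. Speed limits (degrees/s): [136.94, 136.94, 180, 180, 180, 180].

### API

Orientations are given as a 3x3 rotation matrix whose columns are the frame's x, y, z axes.
In Python, from rig import env gives the robot as it stands.
- The arm moves only by the tool play_rows, never from a script. Its arguments are lists of equal length, an entry for each row: "travel": the shift along the world's x, y, z in cm, a list of three; "rotation": the turn, a rotation vector about the world's x, y, z in rad, a list of three; "claw": the finger opening in cm, from 0 to 8.54. A call has 1 to 12 rows; each row shifts and turns the pose as measured when the row begins; what a row does not reach is not made up. A row lasts 1/12 s, in which the tool goes at most 41.7 mm and 7.16 degrees, less where a joint would pass 70% of its speed; a pose out of reach is approached as far as the arm can. A call is refused whole if a number of a shift passes 4.17 or a number of a turn 0.125, either way. A call with a gripper value outside its range is refused whole. The fingers move at their own pace and stop on an object; "squeeze" is the grip in N (left out, the last holds). Time passes only in rows, so rows that do not move let the fingers close. It gives the time, the measured TCP pose, the force and the opening at its end, in the units of the state.
- env.observe(): the state, without advancing time (a new reading comes with each control period).
- env.get_image(name): name is "scene" or "top"; returns the picture (480x640x3 uint8, red, green, blue); there is no depth.
- env.camera_info(name): a dict with "vertical_fov" (degrees; the focal length in pixels is half the picture's height over the tangent of half this angle, whatever the lens; pixels are square), "cx", "cy" (the principal point, pixels), "eye" and "rotation" of the camera in the world. Camera axes: x right, y down, z forward; pixel columns grow to the right and rows downward; lengths in m; the calibration is good to about 2 mm. A picture is of the moment at which its call begins. camera_info takes no time and is no camera call.
- env.close_job(): hands the job in, once; it reports no verdict.
The state is a dict: "time_s": time; "q": joint angles; "qvel": joint speeds; "joint_efforts": joint torques, N m; "position": TCP position; "tool_rot": TCP orientation; "ft_force": force on the tool from outside, world axes, zero at the start; "wrist_torque": the same for the moment, N m; "grip_width": finger opening in m.
Only numpy, scipy, OpenCV 4.12 (cv2) and the standard library are available. Lean on these libraries where they do the work, as an engineer would, in place of code of your own. Each camera call takes 0.05 s, during which the arm holds its last target.

### The job

One of three stock parts stands on the bench inside the small runner rack. Take the flat tray from its stand and slide it in level from the front, sloping lip towards the open front, onto the lowest pair of runners that clears that part, in until you feel it meet the rear stops; do not ram it. Leave the three parts and the tape roll where they are, and let go of the tray.

Things in the scene. Friction and masses are not known exactly. Their poses are not given: they have to be found in the camera images.
- rack: Fixed open steel rack, 220 wide (y) x 132 deep x 227 mm high, open at top, front (-x side) and back but for a thin tie bar at the upper rear. Origin on the bench; x points into the rack, z up. Side panels run from x = -60 (front) to +72 mm, 168 mm clear between the front posts. Three pairs of level runners (4 mm ledges, upper faces at z = 55, 105, 155 mm, over the full depth, 132 mm clear between the two ledges of a pair).
- rack_stop (a point): Midway between the rack's two rear stops (upright strips over the full height, 124 mm apart), on their front faces: 60 mm behind rack's origin along rack x, 155 mm up (level with the top runners). A tray fully home touches them with its rear edge; its floor's front edge is then flush with the rack's front and its centre at rack x = 0, y = 0.
- tray_center (a point): Centre of the tray's 4 mm floor (2 mm above its underside). Blue plastic, about 0.3 kg, floor 120 deep (x) x 160 wide (y), low walls at the sides and rear up to 16 mm above the underside, front open but for the lip; small bolts lie fixed in its rear half. Axes: x towards the rear edge (away from the lip), y left, z up.
- tray_lip (a point): Where to pinch: middle of the tray's front lip, a flat plate 4 mm thick, 110 mm wide (y), 48 mm long, rising from the floor's front edge and leaning outwards (to tray -x) 35 degrees from vertical. This point is 28 mm up the slope, at tray (-74, 0, +23) mm from tray_center; the upper end is 20 mm farther. Axes as the tray's. The rack's top leaves little room at the lower runners for an upright gripper.
- stand: Fixed plywood stand on which the tray starts, 90 (x) x 130 (y) x 60 mm high, origin on the bench under its centre; the tray's lip overhangs its front.
- flange_center (a point): Centre (half-way up) of the lowest stock part: a round steel flange with a hub, 80 mm across, 38 mm high, standing on the bench. Clears the runners at 55 mm and up.
- pump_center (a point): Centre (half-way up) of the middle stock part: a squarish aluminium pump body 58 x 76 mm with a round neck on top, 88 mm high in all, standing on the bench. Clears the runners at 105 mm and up.
- filter_center (a point): Centre (half-way up) of the tallest stock part: a white cylindrical filter cartridge, 66 mm across, 138 mm high, standing on the bench. Clears only the runners at 155 mm. Of the three parts, one stands in the rack within 35 mm of its middle; the other two stand apart, far to the left and right.
- tape_center (a point): Bystander: centre of a cardboard tape roll lying flat, 90 mm across, 45 mm high, beyond the work.
Things that resemble listed ones, but are neither listed nor needed, are in the scene too. Of the things that look like the part that bears tray_center, the middle-sized one is meant. Of the things shaped like the part that bears flange_center, the bare steel one is meant.

How it is judged (in metres and radians):
On the way:
1. the tray is partly in from the front, level, on or just above the right runners (its centre 40 to 110 mm short of home) (((horizontal distance between flange_center and rack below 0.05 m and z of tray_center in the frame of rack between 0.052 and 0.08 m) or (horizontal distance between pump_center and rack below 0.05 m and z of tray_center in the frame of rack between 0.102 and 0.13 m) or (horizontal distance between filter_center and rack below 0.05 m and z of tray_center in the frame of rack between 0.152 and 0.18 m)) and x of tray_center in the frame of rack between -0.11 and -0.04 m and y of tray_center in the frame of rack between -0.015 and 0.015 m and angle between tray_center's own z axis and vertical below 0.2 rad), for 0.1 s.
At the end, for the whole second after the job is handed in: The tray lies level (0.05 rad) on the runners that the part in the rack calls for (55 mm over the flange, 105 over the pump, 155 over the filter; height within 5 mm), lip at the open front, centre within 4 mm of the fully home depth and 7 mm of the rack's middle plane (((horizontal distance between flange_center and rack below 0.05 m and z of tray_center in the frame of rack between 0.052 and 0.062 m) or (horizontal distance between pump_center and rack below 0.05 m and z of tray_center in the frame of rack between 0.102 and 0.112 m) or (horizontal distance between filter_center and rack below 0.05 m and z of tray_center in the frame of rack between 0.152 and 0.162 m)) and x of tray_center in the frame of rack between -0.004 and 0.004 m and y of tray_center in the frame of rack between -0.007 and 0.007 m and x of tray_lip in the frame of rack below -0.06 m and angle between tray_center's own z axis and vertical below 0.05 rad and angle between the x axis of tray_center and the x axis of rack, either way round below 0.08 rad); the robot touches nothing.
It fails at once if a stock part is shifted by more than 15 mm (distance of any of flange_center, pump_center, filter_center from where it was at the start of the episode above 0.015 m).
It fails at once if the tape roll is shifted by more than 15 mm (distance of tape_center from where it was at the start of the episode above 0.015 m).
It fails at once if the tray is rammed against the rack (over 60 N) (contact force between tray and rack above 60 N).
It fails at once if the tray is tipped by more than 0.5 rad (angle between tray_center's own z axis and vertical above 0.5 rad).
It also fails if it takes over 64 s, if anything falls off the work surface, if the arm or the gripper's body presses on something with over 40 N, if the wrist force passes 120 N, or if a joint passes its speed limit or range.

## Working session

There is one attempt and no reset: what is moved stays moved. The work goes in short steps, Python scripts to look and compute and a tool call to move; the robot and the scene stay as the last step left them, time stands still between calls to the robot, and variables do not carry over. Pictures are saved under pics/ and viewed, and the job is handed in when it is done.

Besides the shell and the picture viewer there is one more tool, called after "Request:" in YAML: its name, and indented under it one key for each argument. play_rows: Moves the arm, as the interface text tells. Its arguments: {"type":"object","properties":{"travel":{"type":"array","items":{"type":"array","items":{"type":"number"}}},"rotation":{"type":"array","items":{"type":"array","items":{"type":"number"}}},"claw":{"type":"array","items":{"type":"number"}},"squeeze":{"type":"number"}},"required":["travel","rotation","claw"]}

```bash
ls; mkdir -p pics; python3 - <<'E'
from rig import env
import cv2
for n in ("scene","top"):
    cv2.imwrite(f"pics/{n}0.png",env.get_image(n)[:,:,::-1]); print(n,env.camera_info(n))
print(env.observe(), env.grip_depth)
E
```

```text
pics
scene {'vertical_fov': 44.58707761173866, 'cx': 310.6237852145661, 'cy': 239.0010365637684, 'eye': array([1.18004334, 0.88654701, 1.17857943]), 'rotation': array([[-0.84251954,  0.35897122, -0.40162232],
       [ 0.53854177,  0.57733077, -0.61372791],
       [ 0.01155827, -0.73336815, -0.67973345]])}
top {'vertical_fov': 57.564945658030865, 'cx': 317.1541609417072, 'cy': 240.04614985547084, 'eye': array([ 0.50217114, -0.06139684,  1.26790348]), 'rotation': array([[-0.0197608 , -0.99764094,  0.06574247],
       [-0.99966224,  0.02082536,  0.01554714],
       [-0.01687957, -0.06541304, -0.9977155 ]])}
{'time_s': 0.1, 'q': array([ 5.47003068e+01,  2.18357099e+01,  7.43804218e+01, -1.94972882e-03,
        8.38566355e+01, -1.23343644e+01]), 'qvel': array([-0.04711792, -0.06409337, -0.18575052,  0.07737671, -0.14548382,
        0.01468537]), 'joint_efforts': array([ 4.63902194e-03, -4.49218404e+01, -2.31657869e+01, -9.41959411e-05,
        3.65053536e-03,  3.50440146e-06]), 'position': array([0.21443518, 0.50618485, 0.23078676]), 'tool_rot': array([[-7.06276065e-04,  3.90170220e-01,  9.20742472e-01],
       [-1.05607158e-03,  9.20741897e-01, -3.90170787e-01],
       [-9.99999193e-01, -1.24793824e-03, -2.38250284e-04]]), 'ft_force': array([-0.52032057,  0.86130947, -0.23211197]), 'wrist_torque': array([-0.04210645, -0.03257735,  0.03429335]), 'grip_width': 0.08495997137149336} 0.0187
```

View pics/scene0.png

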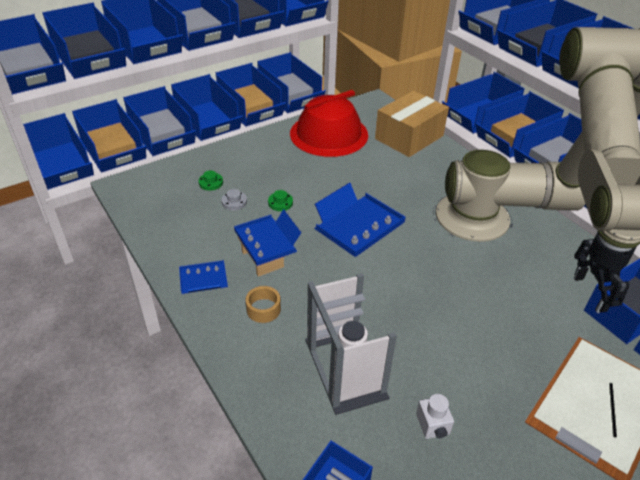

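View pics/top0.png

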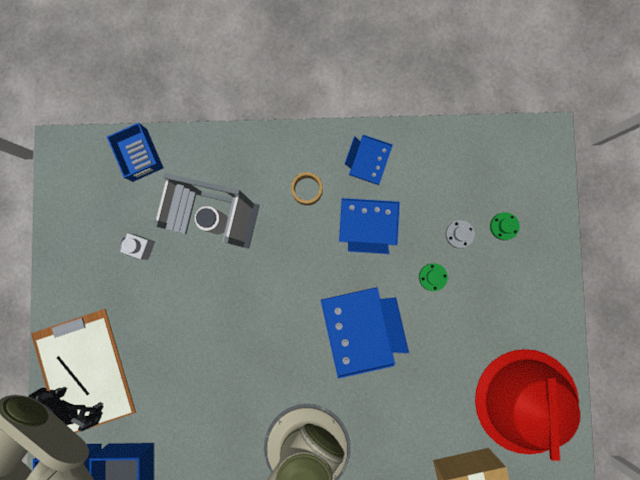

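```bash
python3 - <<'E'
import cv2
t=cv2.imread("pics/top0.png");s=cv2.imread("pics/scene0.png")
def c(im,x,y,w,h,k,n): cv2.imwrite(n,cv2.resize(im[y:y+h,x:x+w],None,fx=k,fy=k,interpolation=cv2.INTER_CUBIC))
c(t,325,180,90,80,8,"pics/t_tray.png")
c(t,145,165,125,90,6,"pics/t_rack.png")
c(s,225,200,90,80,8,"pics/s_tray.png")
c(s,295,265,110,150,4,"pics/s_rack.png")
E
```

```text
(no output)
```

View pics/t_tray.png

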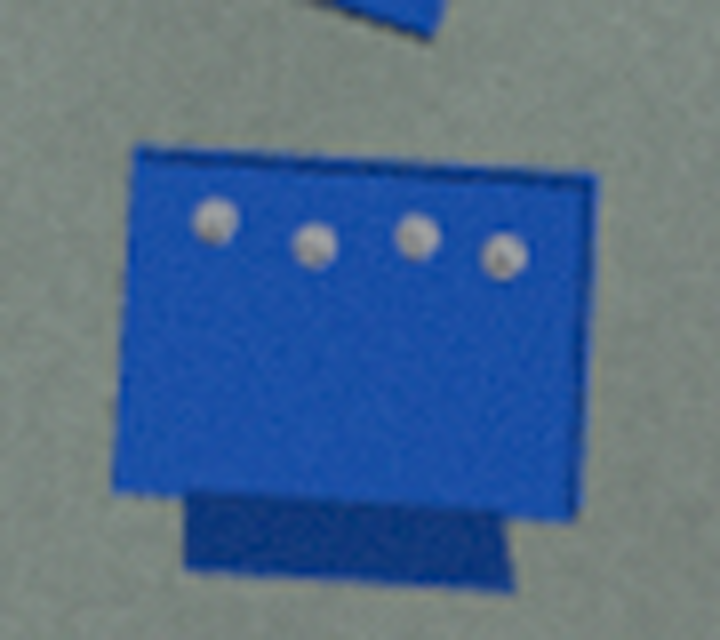

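View pics/t_rack.png

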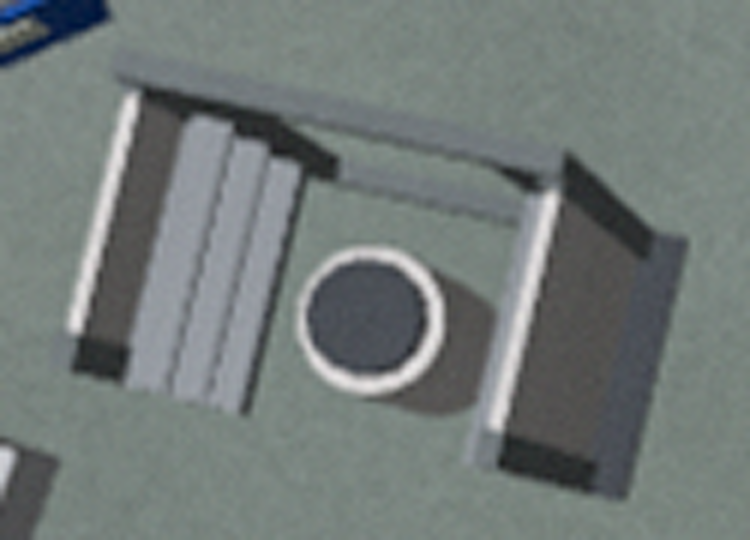

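View pics/s_tray.png

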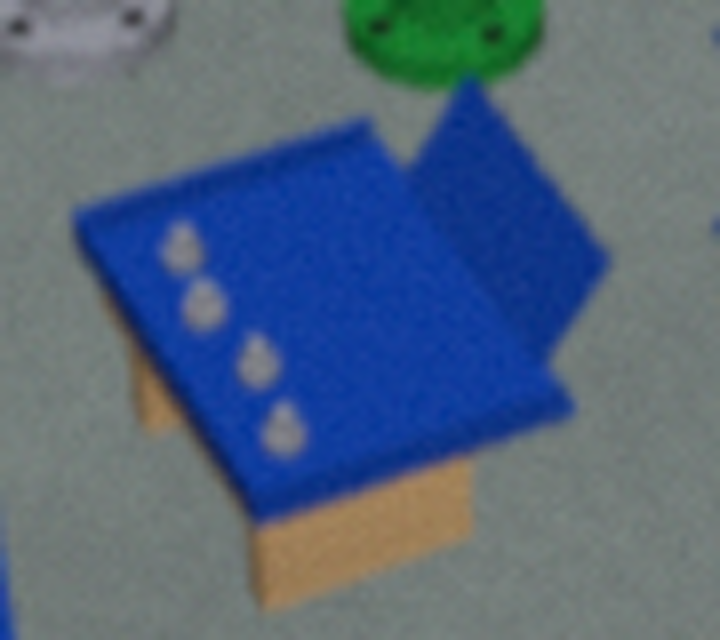

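View pics/s_rack.png

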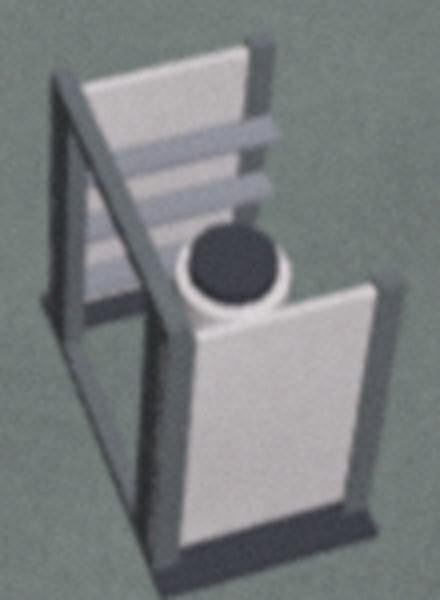

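```bash
cat > h.py <<'E'
import numpy as np,cv2
from rig import env
from scipy.optimize import least_squares
C={n:env.camera_info(n) for n in("scene","top")}
def proj(n,P):
    c=C[n];p=(np.atleast_2d(P)-c["eye"])@c["rotation"];f=240/np.tan(np.radians(c["vertical_fov"]/2))
    return np.c_[c["cx"]+f*p[:,0]/p[:,2],c["cy"]+f*p[:,1]/p[:,2]]
def pose(v,P,z=0):
    P=np.atleast_2d(P)/1000.;c,s=np.cos(v[2]),np.sin(v[2])
    return np.c_[v[0]+c*P[:,0]-s*P[:,1],v[1]+s*P[:,0]+c*P[:,1],z+P[:,2]]
def fit(corr,x0,z=0):
    def r(v): return np.concatenate([(proj(n,pose(v,P,z))-px).ravel() for n,P,px in corr])
    s=least_squares(r,x0,loss="soft_l1");return s.x,r(s.x).reshape(-1,2)
E
cat > fit1.py <<'E'
from h import *
tt=lambda x,y:(325+(x-3.5)/8,180+(y-3.5)/8); ts=lambda x,y:(225+(x-3.5)/8,200+(y-3.5)/8)
rt=lambda x,y:(145+(x-2.5)/6,165+(y-2.5)/6); rs=lambda x,y:(295+(x-1.5)/4,265+(y-1.5)/4)
tr=[("top",(60,80,14),tt(135,148)),("top",(60,-80,14),tt(598,173)),("top",(-60,-80,14),tt(577,520)),("top",(-60,80,14),tt(114,492)),
("top",(-86,55,39.5),tt(185,572)),("top",(-86,-55,39.5),tt(515,592)),
("scene",(60,-80,14),ts(75,212)),("scene",(60,80,-2),ts(258,522)),("scene",(-60,80,14),ts(575,407)),("scene",(-60,-80,14),ts(368,120)),
("scene",(-86,-55,39.5),ts(470,78)),("scene",(-86,55,39.5),ts(608,262))]
v,r=fit(tr,[.55,-.15,0],.062);print("tray",v,np.degrees(v[2]));print(r.round(1).tolist())
rk=[("top",(-60,66,155),rt(165,392)),("top",(-60,66,105),rt(207,403)),("top",(-60,66,55),rt(245,413)),
("top",(-60,-110,6),rt(627,498)),("top",(72,-110,6),rt(687,240)),
("scene",(72,110,0),rs(165,597)),("scene",(-60,110,0),rs(378,532)),("scene",(-60,-66,155),rs(280,128)),("scene",(-60,-66,105),rs(272,185))]
w,r=fit(rk,[.55,.2,-.2]);print("rack",w,np.degrees(w[2]));print(r.round(1).tolist())
t=cv2.imread("pics/top0.png");s=cv2.imread("pics/scene0.png")
k=6
im={"top":cv2.resize(t,None,fx=k,fy=k,interpolation=cv2.INTER_CUBIC),"scene":cv2.resize(s,None,fx=k,fy=k,interpolation=cv2.INTER_CUBIC)}
def ln(n,v,z,P,col=(0,0,255)):
    q=((proj(n,pose(v,P,z))+.5)*k).astype(int);cv2.polylines(im[n],[q],False,col,1)
for n in im:
    for sg in(1,-1):
        for zz in(55,105,155): ln(n,w,0,[(-60,sg*66,zz),(72,sg*66,zz)])
        ln(n,w,0,[(-60,sg*110,0),(72,sg*110,0)],(0,255,255))
        ln(n,w,0,[(-60,sg*84,227),(72,sg*84,227)],(0,255,0))
    ln(n,w,0,[(72,-92,227),(72,92,227)],(0,255,0))
    ln(n,w,0,[(60,62,0),(60,62,227)],(255,0,255));ln(n,w,0,[(60,-62,0),(60,-62,227)],(255,0,255))
    ln(n,v,.062,[(60,80,14),(60,-80,14),(-60,-80,14),(-60,80,14),(60,80,14)])
    ln(n,v,.062,[(-60,55,0),(-86,55,39.5),(-86,-55,39.5),(-60,-55,0)])
cv2.imwrite("pics/ov_t.png",im["top"][165*k:255*k,145*k:270*k]);cv2.imwrite("pics/ov_tt.png",im["top"][175*k:260*k,325*k:415*k])
cv2.imwrite("pics/ov_s.png",im["scene"][270*k:420*k,290*k:400*k][:,:][::1]);cv2.imwrite("pics/ov_st.png",im["scene"][200*k:280*k,225*k:315*k])
a=cv2.imread("pics/ov_s.png");cv2.imwrite("pics/ov_s.png",cv2.resize(a,(440,600)))
E
python3 fit1.py
```

```text
tray [ 0.63084652 -0.18589201 -0.08401438] -4.813669444105215
[[-0.3, -0.9], [0.2, -0.4], [0.5, -0.2], [-0.3, -0.4], [-0.1, -0.7], [-0.1, -0.6], [-0.2, -0.3], [0.2, 0.7], [0.5, -3.3], [1.6, -1.3], [0.5, -0.4], [0.7, -0.5]]
rack [ 0.65088309  0.24806177 -0.23956967] -13.726331021077927
[[0.8, 0.4], [0.2, 0.2], [-0.2, 0.1], [0.2, 0.4], [0.5, -0.8], [-0.4, 0.1], [0.2, -0.0], [0.0, 1.2], [0.5, 0.9]]
```

View pics/ov_t.png

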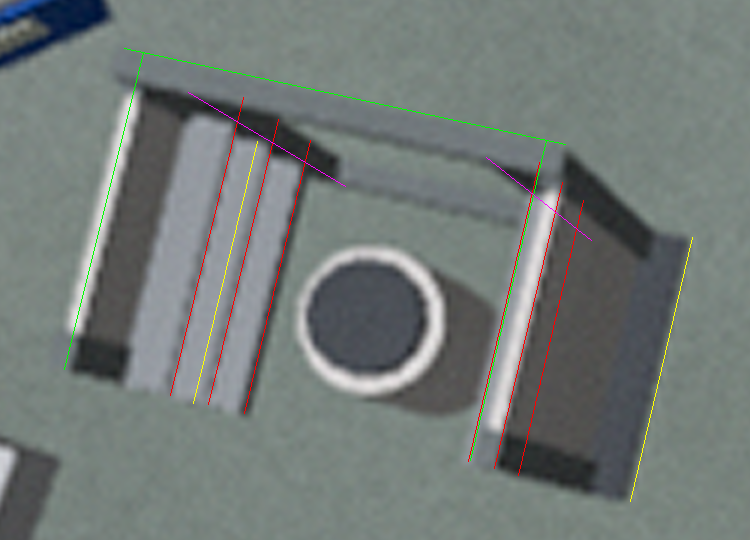

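View pics/ov_s.png

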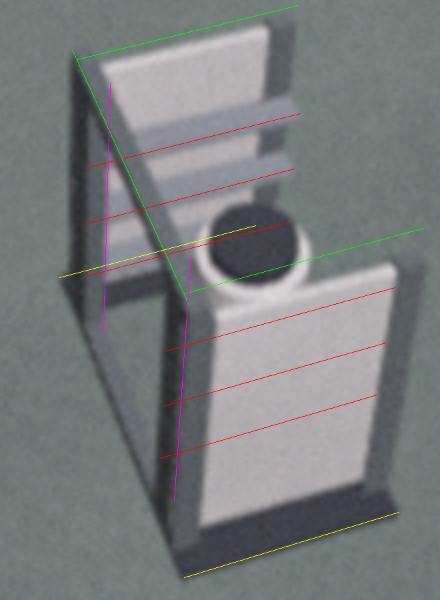

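View pics/ov_tt.png

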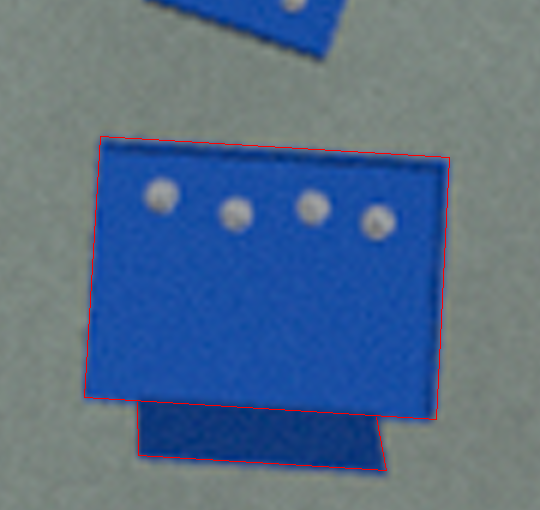

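View pics/ov_st.png

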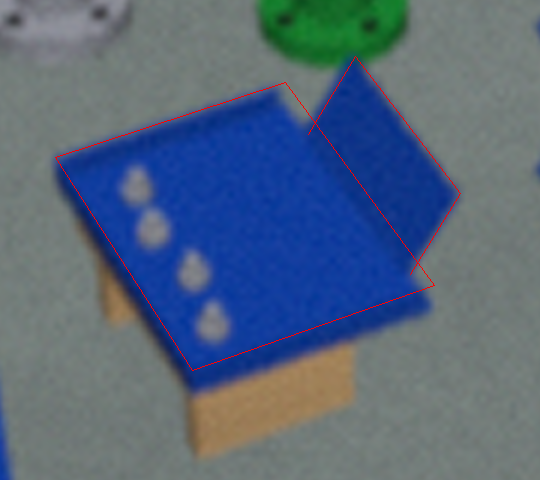

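```bash
cat >> fit1.py <<'E'
print("-----")
tr[2]=("top",(-60,-80,4),tr[2][2]);tr[3]=("top",(-60,80,4),tr[3][2])
tr[8]=("scene",(-60,80,4),tr[8][2]);tr[9]=("scene",(-60,-80,4),tr[9][2])
for c in (tr,[a for a in tr if a[0]=="top"]):
    v,r=fit(c,[.55,-.15,0],.062);print("tray",v,np.degrees(v[2]));print(r.round(1).tolist())
w,r=fit([a for a in rk if a[0]=="top"],[.55,.2,-.2]);print("rack",w,np.degrees(w[2]));print(r.round(1).tolist())
E
python3 fit1.py | sed -n '/---/,$p'
cat > go.py <<'E'
from h import *
from scipy.spatial.transform import Rotation as R
import sys
TRAY=np.array([.631,-.186,-.084])
def grip_target(xy_yaw,zc,lift=0.,back=0.):
    # TCP pose for gripping lip of a tray at pose; back = retreat along approach (m)
    v=xy_yaw; lip=pose(v,[(-74,0,23)],zc)[0]
    s,c=np.sin(np.radians(35)),np.cos(np.radians(35))
    Rz=R.from_euler('z',v[2]).as_matrix()
    M=Rz@np.array([[s,c,0],[0,0,-1],[-c,s,0]])
    return lip+M[:,0]*(env.grip_depth-back)+[0,0,lift],M
def delta(p,M):
    o=env.observe();d=(p-o["position"])*100;rv=R.from_matrix(M@o["tool_rot"].T).as_rotvec()
    print("d cm",d.round(2),"rv",rv.round(3),"|rv|",np.linalg.norm(rv).round(3),"t",round(o["time_s"],2),"q",o["q"].round(0))
E
python3 -c "
from go import *
p,M=grip_target(TRAY,.062,back=.08);print(p);delta(p,M)"
```

```text
-----
tray [ 0.63069138 -0.18647865 -0.08273158] -4.740170493937605
[[-0.1, -0.8], [0.3, -0.4], [0.1, 0.0], [-0.2, -0.1], [0.2, -0.6], [0.2, -0.6], [-0.3, -0.4], [0.2, 0.6], [0.5, -0.8], [1.6, 1.2], [0.4, -0.6], [0.7, -0.7]]
tray [ 0.62959568 -0.18612881 -0.08074777] -4.626506400912705
[[-0.2, -0.3], [0.2, -0.1], [0.1, 0.4], [-0.3, 0.4], [0.1, -0.2], [0.1, -0.2]]
rack [ 0.65106939  0.24879702 -0.24435113] -14.000288184572721
[[0.4, 0.2], [-0.1, 0.0], [-0.5, -0.1], [-0.2, 0.5], [0.3, -0.6]]
[ 0.52222466 -0.17684132  0.13521402]
d cm [ 30.78 -68.3   -9.56] rv [ 0.337 -0.559 -1.213] |rv| 1.377 t 0.1 q [ 55.  22.  74.  -0.  84. -12.]
```

Request:
play_rows:
  travel:
    - [1.2,-2.5,1.5]
    - [1.2,-3.4,1.5]
    - [1.2,-3.6,1.5]
    - [1.2,-3.6,1.0]
    - [1.2,-3.6,0.5]
    - [1.2,-3.6,0]
    - [1.2,-3.6,0]
    - [1.2,-3.6,0]
    - [1.2,-3.6,0]
    - [1.2,-3.6,0]
    - [1.2,-3.6,0]
    - [1.2,-3.6,0]
  rotation:
    - [0.028,-0.046,-0.1]
    - [0.028,-0.046,-0.1]
    - [0.028,-0.046,-0.1]
    - [0.028,-0.046,-0.1]
    - [0.028,-0.046,-0.1]
    - [0.028,-0.046,-0.1]
    - [0.028,-0.046,-0.1]
    - [0.028,-0.046,-0.1]
    - [0.028,-0.046,-0.1]
    - [0.028,-0.046,-0.1]
    - [0.028,-0.046,-0.1]
    - [0.028,-0.046,-0.1]
  claw: [6,6,6,6,6,6,6,6,6,6,6,6]

```text
time_s: 1.1
position: [0.3571, 0.0744, 0.2888]
tool_rot: [[0.584, 0.804, -0.112], [-0.058, -0.096, -0.994], [-0.81, 0.587, -0.009]]
ft_force: [1.7, 0.3, 0.8]
grip_width: 0.0599
```

```bash
sed -i 's/^TRAY=.*/TRAY=np.array([.630,-.186,-.081]);RACK=np.array([.651,.2484,-.242])/' go.py; python3 -c "
from go import *
p,M=grip_target(TRAY,.062,back=.08);print(p);delta(p,M)"
```

```text
[ 0.52119767 -0.17716769  0.13521402]
d cm [ 16.41 -25.16 -15.36] rv [-0.008  0.017  0.031] |rv| 0.036 t 1.1 q [ -8. -15. 113.   2.  46.  -2.]
```

Request:
play_rows:
  travel:
    - [1.3,-2.5,-1.2]
    - [1.4,-2.5,-1.2]
    - [1.4,-2.5,-1.2]
    - [1.4,-2.5,-1.2]
    - [1.4,-2.5,-1.2]
    - [1.4,-2.5,-1.3]
    - [1.4,-2.5,-1.3]
    - [1.4,-2.5,-1.4]
    - [1.4,-2.1,-1.4]
    - [1.4,-1.5,-1.4]
    - [1.4,-1,-1.4]
    - [1.2,-0.7,-1]
  rotation:
    - [0,0.003,0.005]
    - [0,0.003,0.005]
    - [0,0.003,0.005]
    - [0,0.003,0.005]
    - [0,0.003,0.005]
    - [0,0,0.005]
    - [0,0,0]
    - [0,0,0]
    - [0,0,0]
    - [0,0,0]
    - [0,0,0]
    - [0,0,0]
  claw: [6,6,6,6,6,6,6,6,6,6,6,6]

```text
time_s: 2.1
position: [0.5241, -0.2005, 0.1303]
tool_rot: [[0.58, 0.808, -0.105], [-0.056, -0.089, -0.994], [-0.812, 0.583, -0.006]]
ft_force: [0.4, 0.2, -0.6]
grip_width: 0.06
```

```bash
python3 -c "
from go import *
p,M=grip_target(TRAY,.062,back=.08);delta(p,M)
for n in('top','scene'):cv2.imwrite(f'pics/{n}1.png',env.get_image(n)[:,:,::-1])
t=cv2.imread('pics/top1.png')[170:290,310:430];s=cv2.imread('pics/scene1.png')[160:280,220:340]
cv2.imwrite('pics/a1.png',cv2.resize(np.hstack([t,s]),(800,400),interpolation=cv2.INTER_CUBIC))"
```

```text
d cm [-0.29  2.34  0.5 ] rv [-0.005  0.012  0.024] |rv| 0.027 t 2.1 q [-43.  20. 107.  44.  30. -71.]
```

View pics/a1.png

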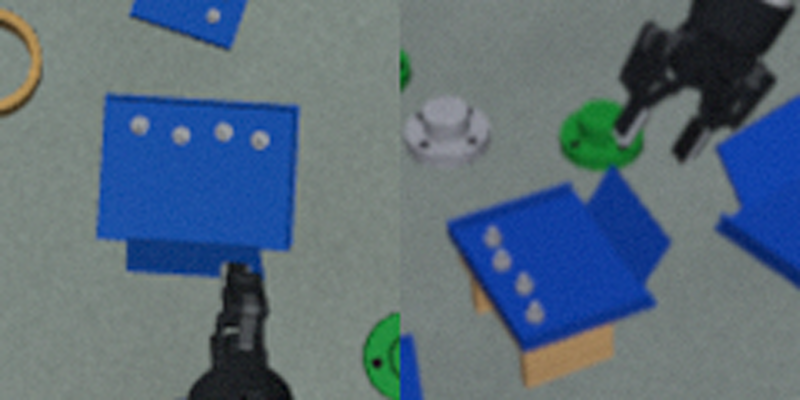

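Request:
play_rows:
  travel:
    - [-0.1,0.8,0.2]
    - [-0.1,0.8,0.2]
    - [-0.1,0.7,0.1]
    - [0,0,0]
  rotation:
    - [-0.002,0.004,0.008]
    - [-0.002,0.004,0.008]
    - [-0.002,0.004,0.008]
    - [0,0,0]
  claw: [6,6,6,6]

```text
time_s: 2.53
position: [0.5191, -0.173, 0.1364]
tool_rot: [[0.57, 0.818, -0.077], [-0.044, -0.063, -0.997], [-0.821, 0.571, -0.0]]
ft_force: [0.2, 0.1, -0.6]
grip_width: 0.0599
```

```bash
python3 -c "
from go import *
p,M=grip_target(TRAY,.062,back=.08);delta(p,M)
p,M=grip_target(TRAY,.062);delta(p,M)"
```

```text
d cm [ 0.21 -0.42 -0.11] rv [-0.    -0.003 -0.004] |rv| 0.005 t 2.53 q [-40.  18. 108.  41.  31. -68.]
d cm [ 4.78 -0.79 -6.67] rv [-0.    -0.003 -0.004] |rv| 0.005 t 2.53 q [-40.  18. 108.  41.  31. -68.]
```

Request:
play_rows:
  travel:
    - [0.6,-0.2,-0.8]
    - [0.6,-0.2,-0.8]
    - [0.6,-0.1,-0.8]
    - [0.6,-0.1,-0.8]
    - [0.6,-0.1,-0.8]
    - [0.6,-0.1,-0.8]
    - [0.5,0,-0.8]
    - [0.4,0,-0.6]
    - [0.2,0,-0.2]
    - [0,0,0]
  rotation:
    - [0,0,0]
    - [0,0,0]
    - [0,0,0]
    - [0,0,0]
    - [0,0,0]
    - [0,0,0]
    - [0,0,0]
    - [0,0,0]
    - [0,0,0]
    - [0,0,0]
  claw: [6,6,6,6,6,6,6,6,6,6]

```text
time_s: 3.37
position: [0.5711, -0.181, 0.0643]
tool_rot: [[0.569, 0.819, -0.076], [-0.044, -0.062, -0.997], [-0.821, 0.57, 0.001]]
ft_force: [-0.5, -0.4, 0.6]
grip_width: 0.0597
```

```bash
python3 -c "
from go import *
p,M=grip_target(TRAY,.062);delta(p,M);print(env.observe()['ft_force'])
for n in('top','scene'):cv2.imwrite(f'pics/{n}2.png',env.get_image(n)[:,:,::-1])
t=cv2.imread('pics/top2.png')[170:290,310:430];s=cv2.imread('pics/scene2.png')[160:280,220:340]
cv2.imwrite('pics/a2.png',cv2.resize(np.hstack([t,s]),(800,400),interpolation=cv2.INTER_CUBIC))"
```

```text
d cm [-0.41  0.02  0.54] rv [ 0.001 -0.004 -0.005] |rv| 0.006 t 3.37 q [-37.  30. 105.  52.  23. -77.]
[-0.46660122 -0.42713434  0.56577113]
```

View pics/a2.png

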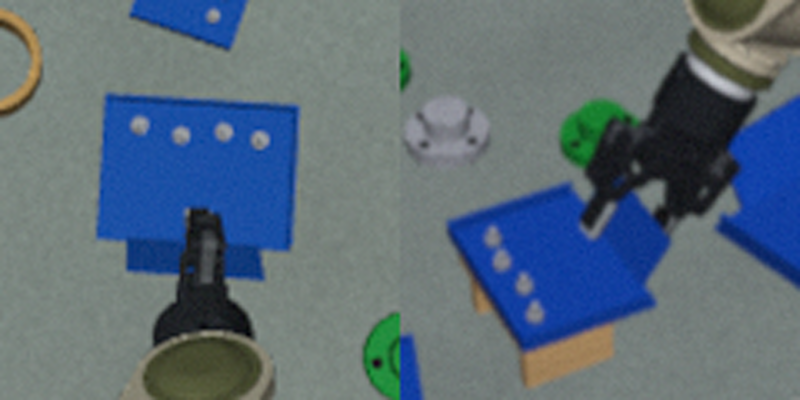

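Request:
play_rows:
  travel:
    - [-0.3,0,0.4]
    - [-0.1,0,0.1]
    - [0,0,0]
    - [0,0,0]
    - [0,0,0]
    - [0,0,0]
    - [0,0,0]
    - [0,0,0]
    - [0,0,0]
    - [0,0,0]
  rotation:
    - [0,-0.002,-0.002]
    - [0,-0.002,-0.002]
    - [0,0,0]
    - [0,0,0]
    - [0,0,0]
    - [0,0,0]
    - [0,0,0]
    - [0,0,0]
    - [0,0,0]
    - [0,0,0]
  claw: [6,6,5,4,3,2,1.5,1,0.5,0]
  squeeze: 40

```text
time_s: 4.3
position: [0.5658, -0.1814, 0.0726]
tool_rot: [[0.574, 0.815, -0.081], [-0.049, -0.065, -0.997], [-0.817, 0.576, 0.002]]
ft_force: [0.4, -0.5, -0.3]
grip_width: 0.0036
```

```bash
python3 -c "
from go import *
p,M=grip_target(TRAY,.062);delta(p,M);o=env.observe();print(o['ft_force'],o['wrist_torque'],o['grip_width'])
for n in('top','scene'):cv2.imwrite(f'pics/{n}3.png',env.get_image(n)[:,:,::-1])
t=cv2.imread('pics/top3.png')[170:290,310:430];s=cv2.imread('pics/scene3.png')[160:280,220:340]
cv2.imwrite('pics/a3.png',cv2.resize(np.hstack([t,s]),(800,400),interpolation=cv2.INTER_CUBIC))"
```

```text
d cm [ 0.12  0.05 -0.29] rv [0.003 0.003 0.   ] |rv| 0.004 t 4.3 q [-37.  29. 106.  52.  23. -77.]
[ 0.39341031 -0.49382584 -0.33585952] [ 0.07988861  0.3936769  -0.01831205] 0.0035807687501053036
```

View pics/a3.png

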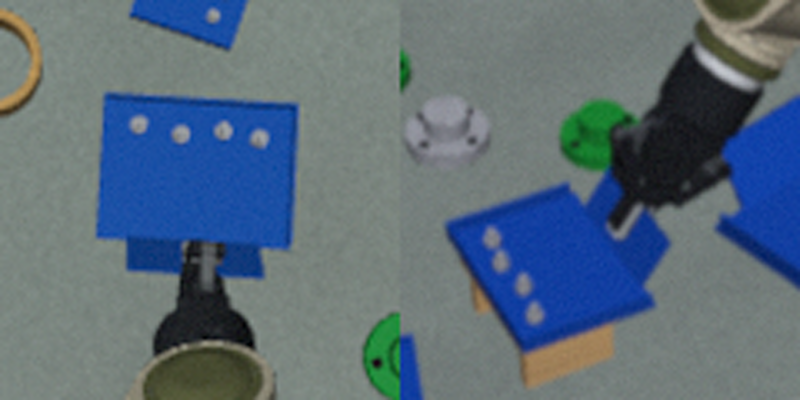

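```bash
python3 - <<'E'
from go import *
o=env.observe()
Rt=R.from_euler('z',TRAY[2]).as_matrix()
Rel=o["tool_rot"].T@Rt; prel=o["tool_rot"].T@(np.array([TRAY[0],TRAY[1],.062])-o["position"])
np.savez("rel.npz",Rel=Rel,prel=prel);print(prel)
open("go.py","a").write('''
def tcp_for(v,zc):
    d=np.load("rel.npz");Rt=R.from_euler('z',v[2]).as_matrix();M=Rt@d["Rel"].T
    return np.array([v[0],v[1],zc])-M@d["prel"],M
def traynow():
    d=np.load("rel.npz");o=env.observe();Rt=o["tool_rot"]@d["Rel"];p=o["position"]+o["tool_rot"]@d["prel"]
    return p,Rt
def rackrel(x,y,rk=None):
    r=RACK if rk is None else rk
    q=pose(r,[(x,y,0)])[0];return np.array([q[0],q[1],r[2]])
def tip(Rt): return np.degrees(np.arccos(Rt[2,2]))
''')
E
```

```text
[ 0.04579372  0.04644348 -0.00059401]
```

Request:
play_rows:
  travel:
    - [0,0,0]
    - [0,0,0]
    - [0,0,0.2]
    - [0,0,0.5]
    - [0,0,0.8]
    - [0,0,1]
    - [0,0,1]
    - [0,0,1]
    - [0,0,1]
    - [0,0,1]
    - [0,0,0.5]
    - [0,0,0]
  rotation:
    - [0,0,0]
    - [0,0,0]
    - [0,0,0]
    - [0,0,0]
    - [0,0,0]
    - [0,0,0]
    - [0,0,0]
    - [0,0,0]
    - [0,0,0]
    - [0,0,0]
    - [0,0,0]
    - [0,0,0]
  claw: [0,0,0,0,0,0,0,0,0,0,0,0]
  squeeze: 90

```text
time_s: 5.4
position: [0.5619, -0.1782, 0.1407]
tool_rot: [[0.563, 0.823, -0.077], [-0.041, -0.066, -0.997], [-0.826, 0.564, -0.003]]
ft_force: [0.1, -0.7, -3.3]
grip_width: 0.0028
```

```bash
python3 -c "
from go import *
o=env.observe();print(o['ft_force'],o['wrist_torque'],o['grip_width'])
p,Rt=traynow();print(p,tip(Rt),Rt.round(3))
v=rackrel(-.18*1000,0);print(v);delta(*tcp_for(v,.175))
for n in('top','scene'):cv2.imwrite(f'pics/{n}4.png',env.get_image(n)[:,:,::-1])
t=cv2.imread('pics/top4.png')[160:280,310:430];s=cv2.imread('pics/scene4.png')[130:250,220:340]
cv2.imwrite('pics/a4.png',cv2.resize(np.hstack([t,s]),(800,400),interpolation=cv2.INTER_CUBIC))"
```

```text
[ 0.06095178 -0.74929281 -3.26343784] [ 0.00293516  0.75154402 -0.01313291] 0.0027593539541301616
[ 0.62597269 -0.18257372  0.12915326] 0.913998243268332 [[ 0.997  0.077  0.014]
 [-0.077  0.997 -0.007]
 [-0.015  0.006  1.   ]]
[ 0.47624509  0.29153607 -0.242     ]
d cm [-14.83  48.47   4.49] rv [-0.008 -0.014 -0.165] |rv| 0.166 t 5.4 q [-37.  21. 102.  35.  32. -59.]
```

View pics/a4.png

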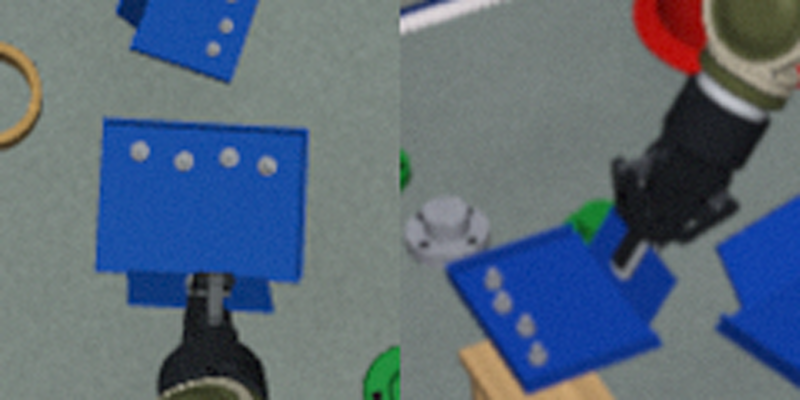

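Request:
play_rows:
  travel:
    - [-0.8,0.5,0.4]
    - [-1.4,1,0.6]
    - [-1.7,1.6,0.6]
    - [-1.8,2.2,0.6]
    - [-1.8,2.6,0.6]
    - [-1.8,2.8,0.5]
    - [-1.6,2.8,0.4]
    - [-1.2,2.8,0.3]
    - [-0.8,2.8,0.2]
    - [-0.6,2.8,0.1]
    - [-0.5,2.8,0.1]
    - [-0.4,2.8,0]
  rotation:
    - [0,-0.001,-0.01]
    - [0,-0.001,-0.01]
    - [0,-0.001,-0.01]
    - [0,-0.001,-0.01]
    - [0,-0.001,-0.01]
    - [0,-0.001,-0.01]
    - [0,-0.001,-0.01]
    - [0,-0.001,-0.01]
    - [0,-0.001,-0.01]
    - [0,-0.001,-0.01]
    - [0,-0.001,-0.01]
    - [0,-0.001,-0.01]
  claw: [0,0,0,0,0,0,0,0,0,0,0,0]

```text
time_s: 6.5
position: [0.4074, 0.075, 0.1764]
tool_rot: [[0.549, 0.811, -0.202], [-0.102, -0.175, -0.979], [-0.83, 0.558, -0.014]]
ft_force: [-0.0, -1.3, -4.7]
grip_width: 0.003
```

```bash
cat > st.py <<'E'
from go import *
x,z=float(sys.argv[1]),float(sys.argv[2])
y=float(sys.argv[3]) if len(sys.argv)>3 else 0
p,Rt=traynow();l=np.linalg.inv(R.from_euler('z',RACK[2]).as_matrix());q=l@(p-[RACK[0],RACK[1],0])
print("tray in rack mm",(q*1000).round(1),"yaw err deg",np.degrees(np.arctan2((l@Rt)[1,0],(l@Rt)[0,0])).round(2),"axes z",(l@Rt)[:,2].round(3))
delta(*tcp_for(rackrel(x,y),z));o=env.observe();print("F rack",(l@o["ft_force"]).round(1),"T",(l@o["wrist_torque"]).round(2),o["grip_width"].round(4))
E
python3 st.py -180 .172
```

```text
tray in rack mm [-130.9 -223.5  164.3] yaw err deg 2.23 axes z [ 0.023 -0.015  1.   ]
d cm [ 0.62 23.14  0.63] rv [-0.021 -0.019 -0.039] |rv| 0.048 t 6.5 q [ -4.   2. 121. -10.  24.  16.]Traceback (most recent call last):
  File "st.py", line 6, in <module>
    delta(*tcp_for(rackrel(x,y),z));o=env.observe();print("F rack",(l@o["ft_force"]).round(1),"T",(l@o["wrist_torque"]).round(2),o["grip_width"].round(4))
                                                                                                                                 ^^^^^^^^^^^^^^^^^^^^^
AttributeError: 'float' object has no attribute 'round'
```

Request:
play_rows:
  travel:
    - [0,2.6,0.1]
    - [0,2.6,0.1]
    - [0,2.5,0.1]
    - [0.1,2.3,0.1]
    - [0.1,2.1,0.1]
    - [0.1,2.0,0.1]
    - [0.1,1.8,0]
    - [0,1.5,0]
    - [0,1.3,0]
    - [0,1.0,0]
    - [0,0.6,0]
    - [0,0.3,0]
  rotation:
    - [-0.002,-0.002,-0.004]
    - [-0.002,-0.002,-0.004]
    - [-0.002,-0.002,-0.004]
    - [-0.002,-0.002,-0.004]
    - [-0.002,-0.002,-0.004]
    - [-0.002,-0.002,-0.004]
    - [-0.002,-0.002,-0.004]
    - [-0.002,-0.002,-0.004]
    - [-0.002,-0.002,-0.003]
    - [-0.002,-0.002,0]
    - [-0.002,0,0]
    - [0,0,0]
  claw: [0,0,0,0,0,0,0,0,0,0,0,0]

```text
time_s: 7.5
position: [0.3965, 0.2876, 0.1759]
tool_rot: [[0.549, 0.802, -0.237], [-0.133, -0.195, -0.972], [-0.825, 0.565, -0.0]]
ft_force: [-0.0, -0.8, -3.9]
grip_width: 0.0028
```

```bash
sed -i 's/o\["grip_width"\].round(4)/round(o["grip_width"],4)/' st.py; python3 st.py -180 .172; python3 -c "
from go import *
for n in('top','scene'):cv2.imwrite(f'pics/{n}5.png',env.get_image(n)[:,:,::-1])
t=cv2.imread('pics/top5.png')[165:315,125:275];s=cv2.imread('pics/scene5.png')[240:430,290:480]
cv2.imwrite('pics/t5.png',cv2.resize(t,(750,600) and (600,600),interpolation=cv2.INTER_CUBIC));cv2.imwrite('pics/s5.png',cv2.resize(s,(600,600),interpolation=cv2.INTER_CUBIC))"
```

```text
tray in rack mm [-192.3  -22.2  164.3] yaw err deg 0.19 axes z [ 0.014 -0.003  1.   ]
d cm [1.72 1.89 0.68] rv [-0.006 -0.013 -0.003] |rv| 0.015 t 7.5 q [ 35.  15. 104. -38.  43.  73.]
F rack [ 0.2 -0.7 -3.9] T [-0.06  0.77 -0.05] 0.0028
```

View pics/t5.png

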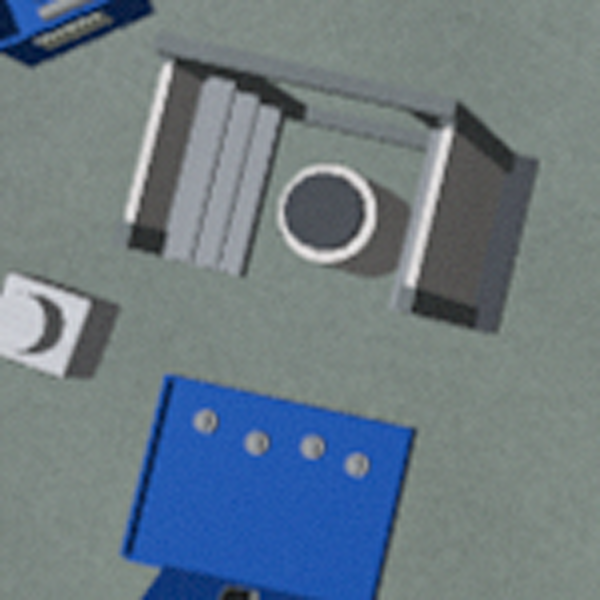

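View pics/s5.png

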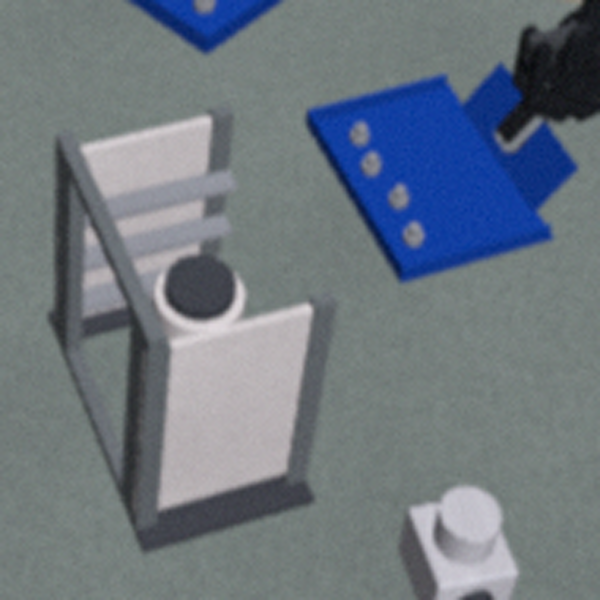

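```bash
cat > fit2.py <<'E'
from go import *
def fit6(corr,p,Rt):
    X=np.array([c[1] for c in corr])/1000.;px=np.array([c[2] for c in corr])
    def r(u):
        M=R.from_rotvec(u[3:]).as_matrix()@Rt;P=p+u[:3]+X@M.T
        e=np.array([proj(c[0],P[i])[0]-px[i] for i,c in enumerate(corr)])
        return np.r_[e.ravel(),u[:3]/.01,u[3:]/.05]
    s=least_squares(r,np.zeros(6),loss="soft_l1");return s.x,r(s.x)[:-6].reshape(-1,2)
E
python3 - <<'E'
from fit2 import *
t=lambda x,y:(125+(x-1.5)/4,165+(y-1.5)/4);k=190/600
s=lambda x,y:(290+x*k-.34,240+y*k-.34)
c=[("top",(60,80,14),t(167,376)),("top",(60,-80,14),t(414,430)),("top",(-60,-80,4),t(375,600)),("top",(-60,80,4),t(123,558)),
("scene",(60,-80,14),s(308,110)),("scene",(60,80,-2),s(402,281)),("scene",(-60,80,0),s(552,238)),("scene",(-60,-80,8),s(445,76)),
("scene",(-86,-55,39.5),s(500,66)),("scene",(-86,55,39.5),s(578,168))]
p,Rt=traynow()
for cc in(c,c[:4]):
    u,r=fit6(cc,p,Rt);print((u[:3]*1000).round(1),np.degrees(u[3:]).round(2),r.round(1).tolist())
E
```

```text
[ 1.5 -0.4 -2.5] [-0.03 -1.33  0.48] [[-0.4, -0.8], [-0.2, -0.9], [-0.1, 3.4], [1.2, 0.4], [-0.5, -0.2], [-0.3, 0.3], [0.2, -0.0], [0.8, 1.1], [0.2, -0.5], [-0.2, -0.3]]
[ 1.2  0.5 -4.4] [ 1.27 -0.56  0.21] [[-0.3, -0.9], [0.1, -0.7], [-0.3, 3.5], [0.7, 0.3]]
```

Request:
play_rows:
  travel:
    - [0.7,0.5,0.2]
    - [1.0,0.4,0.2]
    - [1.0,0.3,0.1]
    - [1.0,0,0]
    - [0.8,-0.1,0]
    - [0.5,-0.1,0]
    - [0.3,0,0]
    - [0,0,0]
  rotation:
    - [-0.001,-0.002,0]
    - [-0.001,-0.002,0]
    - [-0.001,-0.002,0]
    - [-0.001,-0.002,0]
    - [0,-0.002,0]
    - [0,0,0]
    - [0,0,0]
    - [0,0,0]
  claw: [0,0,0,0,0,0,0,0]

```text
time_s: 8.27
position: [0.4568, 0.2951, 0.1814]
tool_rot: [[0.557, 0.795, -0.241], [-0.14, -0.197, -0.97], [-0.819, 0.574, 0.002]]
ft_force: [-0.1, 0.2, -3.2]
grip_width: 0.0027
```

```bash
python3 st.py -135 .168; python3 -c "
from go import *
for n in('top','scene'):cv2.imwrite(f'pics/{n}6.png',env.get_image(n)[:,:,::-1])
t=cv2.imread('pics/top6.png')[170:320,130:280];s=cv2.imread('pics/scene6.png')[240:430,290:480]
cv2.imwrite('pics/t6.png',cv2.resize(t,(600,600),interpolation=cv2.INTER_CUBIC));cv2.imwrite('pics/s6.png',cv2.resize(s,(600,600),interpolation=cv2.INTER_CUBIC))"
```

```text
tray in rack mm [-135.4   -0.8  170.6] yaw err deg -0.09 axes z [ 0.002 -0.001  1.   ]
d cm [ 0.06  0.06 -0.28] rv [-0.001 -0.002  0.002] |rv| 0.003 t 8.27 q [ 32.  19.  98. -36.  44.  68.]
F rack [-0.1  0.2 -3.2] T [-0.01  0.85 -0.01] 0.0027
```

View pics/t6.png

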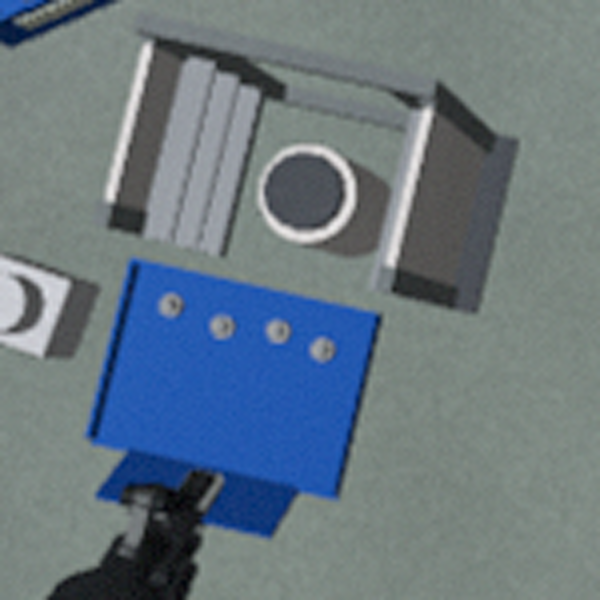

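View pics/s6.png

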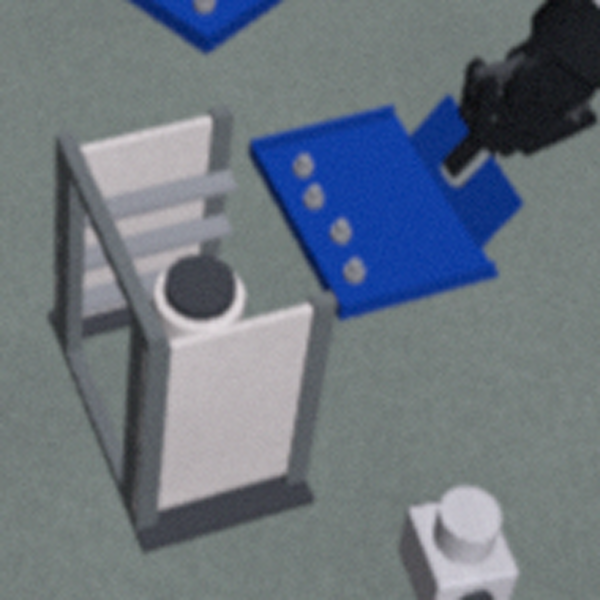

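```bash
cat > ov.py <<'E'
from fit2 import *
t=lambda x,y:(130+(x-1.5)/4,170+(y-1.5)/4)
c=[("top",(60,80,14),t(133,259)),("top",(60,-80,14),t(380,314)),("top",(-60,-80,4),t(338,497)),("top",(-60,80,4),t(90,438)),("top",(-86,55,39.5),t(97,497)),("top",(-86,-55,39.5),t(271,538))]
p,Rt=traynow()
u,r=fit6(c,p,Rt);print((u[:3]*1000).round(1),np.degrees(u[3:]).round(2),r.round(1).tolist())
k=6;im=cv2.resize(cv2.imread('pics/top6.png'),None,fx=k,fy=k,interpolation=cv2.INTER_CUBIC)
def ln(P,col):
    q=((proj("top",np.array(P))+.5)*k).astype(int);cv2.polylines(im,[q],False,col,1)
for P in ([(60,80,14),(60,-80,14),(-60,-80,4),(-60,80,4),(60,80,14)],[(-86,55,39.5),(-86,-55,39.5)]): ln(p+np.array(P)/1000@Rt.T,(0,255,255))
for sg in(1,-1):
    ln(pose(RACK,[(-60,sg*66,155),(60,sg*66,155)]),(0,0,255)); ln(pose(RACK,[(-60,sg*66,55),(60,sg*66,55)]),(0,0,255))
    ln(pose(RACK,[(-60,sg*84,227),(60,sg*84,227)]),(0,255,0));ln(pose(RACK,[(-60,sg*84,0),(-60,sg*84,227)]),(0,255,0))
cv2.imwrite('pics/ov6.png',im[170*k:268*k,140*k:265*k])
E
python3 ov.py
```

```text
[ 1.8 -0.6 -2.1] [ 0.04 -0.64 -0.42] [[-0.2, -0.9], [-0.2, -0.1], [-0.2, 0.9], [0.2, 1.0], [0.0, -0.4], [0.3, -0.2]]
```

View pics/ov6.png

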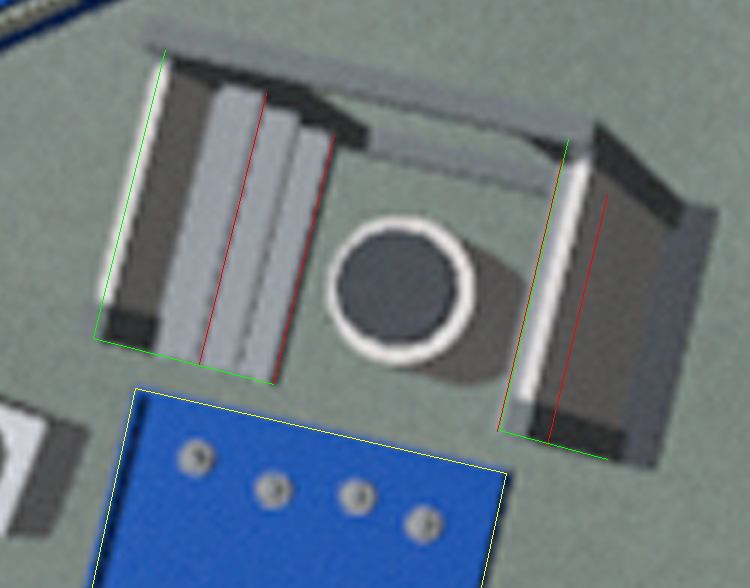

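```bash
cat > rect.py <<'E'
from go import *
def rect(im,z,x0,x1,y0,y1,k=4,rk=RACK):
    X,Y=np.meshgrid(np.arange(x0,x1,1/k),np.arange(y0,y1,1/k),indexing='ij')
    P=pose(rk,np.c_[X.ravel(),Y.ravel(),np.full(X.size,float(z))]);q=proj("top",P).astype(np.float32)
    return cv2.remap(im,q[:,0].reshape(X.shape),q[:,1].reshape(X.shape),cv2.INTER_LINEAR)
if __name__=="__main__":
    im=cv2.imread("pics/top6.png");g=cv2.cvtColor(im,cv2.COLOR_BGR2GRAY)
    for z,yr in((155,(60,110)),(227,(75,100)),(227,(-100,-75))):
      for xr in((-50,-20),(-20,20),(20,45)) if z==155 else ((-58,-50),(-40,0),(0,40)):
        pr=rect(g,z,*xr,*yr,k=2).mean(0);e=np.diff(pr)
        i=np.argsort(-abs(e))[:6];print(z,xr,sorted([(yr[0]+(j+.5)/2,round(float(e[j]),1)) for j in i]))
    for z,yr in ((155,(66,80)),(227,(84,92)),(227,(-92,-84)),(227,(-60,60))):
        xr=(-75,-45) if yr[0]!=-60 else (50,85)
        pr=rect(g,z,*xr,*yr,k=2).mean(1);e=np.diff(pr)
        i=np.argsort(-abs(e))[:6];print('x',z,yr,sorted([(xr[0]+(j+.5)/2,round(float(e[j]),1)) for j in i]))
    p,Rt=traynow();b=im[:,:,0].astype(np.int16)-im[:,:,2];b=b.clip(0,255).astype(np.uint8)
    zt=int(round(p[2]*1000+14))
    for xr in((-110,-90),(-150,-130),(-190,-175)):
        pr=rect(b,zt,*xr,-100,100,k=2).mean(0);e=np.diff(pr);print(zt,xr,-100+(e.argmax()+.5)/2,-100+(e.argmin()+.5)/2)
    for yr in((-70,-50),(-10,10),(50,70)):
        pr=rect(b,zt,-100,-60,*yr,k=2).mean(1);e=np.diff(pr);print(zt,yr,-100+(e.argmin()+.5)/2)
E
python3 rect.py
```

```text
155 (-50, -20) [(np.float64(87.25), -8.1), (np.float64(87.75), -8.2), (np.float64(107.75), 9.0), (np.float64(108.25), 12.4), (np.float64(108.75), 15.0), (np.float64(109.25), 15.5)]
155 (-20, 20) [(np.float64(87.25), -7.5), (np.float64(87.75), -7.8), (np.float64(107.75), 10.0), (np.float64(108.25), 13.8), (np.float64(108.75), 16.9), (np.float64(109.25), 16.6)]
155 (20, 45) [(np.float64(87.25), -7.3), (np.float64(107.25), 9.2), (np.float64(107.75), 12.8), (np.float64(108.25), 15.3), (np.float64(108.75), 17.0), (np.float64(109.25), 17.0)]
227 (-58, -50) [(np.float64(79.25), 7.4), (np.float64(79.75), 8.1), (np.float64(80.25), 9.4), (np.float64(80.75), 10.1), (np.float64(81.25), 8.4), (np.float64(81.75), 7.0)]
227 (-40, 0) [(np.float64(79.25), 13.1), (np.float64(79.75), 17.1), (np.float64(80.25), 18.3), (np.float64(80.75), 17.6), (np.float64(81.25), 15.7), (np.float64(81.75), 13.0)]
227 (0, 40) [(np.float64(79.25), 14.2), (np.float64(79.75), 17.2), (np.float64(80.25), 18.1), (np.float64(80.75), 17.0), (np.float64(81.25), 14.6), (np.float64(81.75), 11.9)]
227 (-58, -50) [(np.float64(-96.75
[... 670 characters left out ...]
4(-59.75), 2.3)]
x 227 (84, 92) [(np.float64(-61.25), -0.9), (np.float64(-47.75), 1.9), (np.float64(-47.25), 2.4), (np.float64(-46.75), 3.1), (np.float64(-46.25), 3.6), (np.float64(-45.75), 3.8)]
x 227 (-92, -84) [(np.float64(-74.75), 6.9), (np.float64(-74.25), 6.8), (np.float64(-47.25), 5.9), (np.float64(-46.75), 6.4), (np.float64(-46.25), 6.3), (np.float64(-45.75), 6.2)]
x 227 (-60, 60) [(np.float64(58.75), 2.8), (np.float64(59.25), 3.4), (np.float64(59.75), 3.8), (np.float64(60.25), 4.1), (np.float64(60.75), 4.0), (np.float64(61.25), 3.5)]
184 (-110, -90) -81.25 79.25
184 (-150, -130) -80.75 79.25
184 (-190, -175) -81.25 79.75
184 (-70, -50) -75.25
184 (-10, 10) -75.25
184 (50, 70) -75.25
```

```bash
python3 - <<'E'
from rect import *
im=cv2.imread("pics/top6.png")
for z in(155,227):
    a=rect(im,z,-80,85,-125,125,k=3)[::-1,::-1].copy()
    for y in range(-120,121,20):
        X=int((125-y)*3);cv2.line(a,(X,0),(X,8 if y else 40),(0,0,255),1)
    for x in(-60,60,72):
        Y=int((85-x)*3);cv2.line(a,(0,Y),(12,Y),(0,0,255),1);cv2.line(a,(738,Y),(750,Y),(0,0,255),1)
    for y in(-84,84,66,-66): 
        X=int((125-y)*3);cv2.line(a,(X,480),(X,494),(0,255,255),1);cv2.line(a,(X,0),(X,14),(0,255,255),1)
    cv2.imwrite(f"pics/r{z}.png",a)
E
```

```text
(no output)
```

View pics/r155.png

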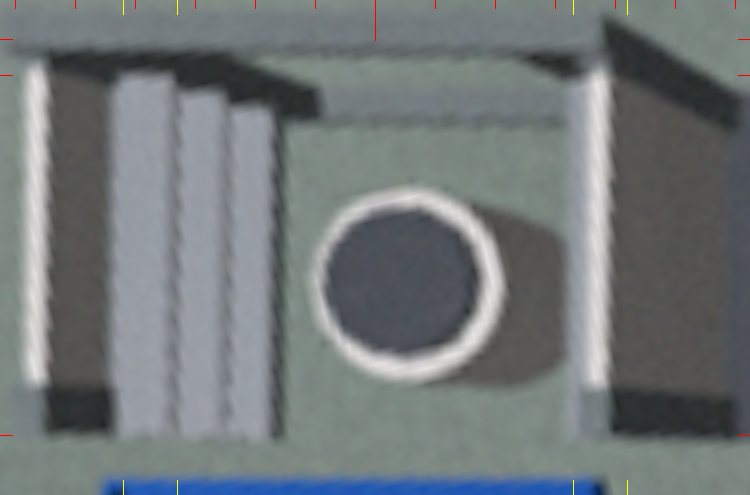

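View pics/r227.png

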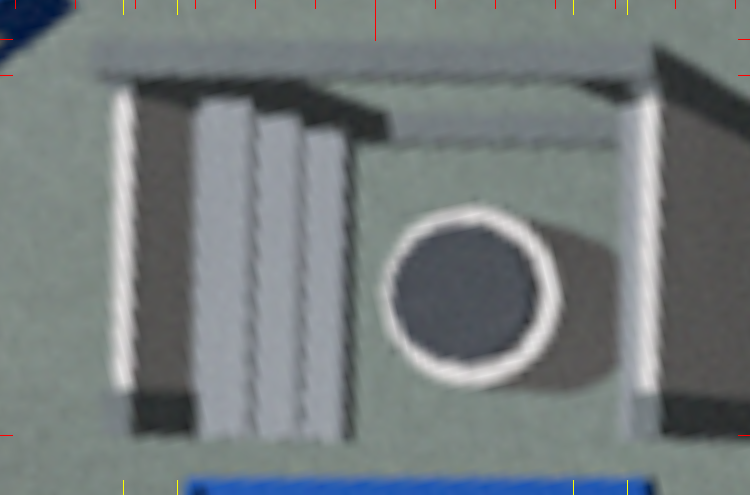

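```bash
python3 - <<'E'
from rect import *
im=cv2.imread("pics/top0.png");g=cv2.cvtColor(im,cv2.COLOR_BGR2GRAY);im6=cv2.cvtColor(cv2.imread("pics/top6.png"),cv2.COLOR_BGR2GRAY)
g=(g.astype(float)+im6)/2;g=g.astype(np.float32)
for a,b,nm,sgn in((155,(58,75),'L155in',1),(155,(82,95),'L155out',-1),(155,(-72,-58),'R155in',-1),(105,(58,75),'L105in',0),(55,(58,75),'L55in',0),(212,(78,90),'Lpost-in',1),(212,(-98,-88),'Rpost-out',1),(155,(-75,-66),'R155/post',0)):
    out=[]
    for xr in((-50,-30),(-30,-10),(-10,10),(10,30),(30,45)):
        pr=rect(g,a,*xr,*b,k=4).mean(0);e=np.diff(pr)
        m=abs(e);j=m.argmax();lo,hi=max(0,j-6),j+7;c=(m[lo:hi]*np.arange(lo,hi)[:len(m[lo:hi])]).sum()/m[lo:hi].sum()
        out.append((round(b[0]+(c+.5)/4,1),round(float(e[j]),1)))
    print(a,nm,out)
E
```

```text
155 L155in [(np.float64(65.0), -3.2), (np.float64(64.8), -3.1), (np.float64(64.7), -3.5), (np.float64(64.6), -3.2), (np.float64(64.6), -3.2)]
155 L155out [(np.float64(87.4), -4.2), (np.float64(87.9), -3.9), (np.float64(87.6), -3.9), (np.float64(87.6), -3.8), (np.float64(87.4), -3.6)]
155 R155in [(np.float64(-70.9), -2.5), (np.float64(-64.1), -3.6), (np.float64(-70.9), -3.7), (np.float64(-71.0), -3.9), (np.float64(-71.0), -3.8)]
105 L105in [(np.float64(64.9), -2.6), (np.float64(64.6), -2.8), (np.float64(64.6), -2.9), (np.float64(64.4), -2.5), (np.float64(64.4), -2.4)]
55 L55in [(np.float64(67.9), 4.9), (np.float64(67.7), 5.0), (np.float64(67.6), 4.7), (np.float64(67.2), 5.0), (np.float64(67.3), 5.3)]
212 Lpost-in [(np.float64(86.4), 8.3), (np.float64(86.2), 9.2), (np.float64(86.4), 8.7), (np.float64(86.2), 8.9), (np.float64(86.2), 9.2)]
212 Rpost-out [(np.float64(-91.2), 8.7), (np.float64(-91.1), 8.6), (np.float64(-91.5), 8.8), (np.float64(-91.6), 9.3), (np.float64(-91.6), 8.8)]
155 R155/post [(np.float64(-71.4), -2.5), (np.float64(-71.1), -3.6), (np.float64(-71.4), -3.7), (np.float64(-71.6), -3.9), (np.float64(-71.6), -3.8)]
```

```bash
sed -i 's/RACK=np.array.*/RACK=np.array([.651,.2501,-.245])/' go.py; python3 st.py -135 .167
```

```text
tray in rack mm [-135.8   -2.9  170.5] yaw err deg 0.11 axes z [ 0.003 -0.001  1.   ]
d cm [ 0.15  0.27 -0.37] rv [-0.001 -0.003 -0.002] |rv| 0.003 t 8.37 q [ 32.  19.  98. -36.  44.  68.]
F rack [-0.7 -0.3 -4.3] T [-0.07  0.82  0.02] 0.0028
```

Shift sideways, then slide in to about −80 mm.

Request:
play_rows:
  travel:
    - [0.1,0.15,-0.1]
    - [0.1,0.1,-0.1]
    - [0,0,-0.1]
    - [0,0,0]
    - [0,0,0]
  rotation:
    - [0,-0.001,0]
    - [0,-0.001,0]
    - [0,0,0]
    - [0,0,0]
    - [0,0,0]
  claw: [0,0,0,0,0]

```text
time_s: 8.78
position: [0.4568, 0.2981, 0.1779]
tool_rot: [[0.558, 0.794, -0.24], [-0.139, -0.195, -0.971], [-0.818, 0.575, 0.002]]
ft_force: [-0.3, -0.0, -3.8]
grip_width: 0.0024
```

```bash
python3 st.py -80 .167
```

```text
tray in rack mm [-135.7    0.2  167.1] yaw err deg 0.18 axes z [ 0.001 -0.001  1.   ]
d cm [ 5.4  -1.35 -0.02] rv [-0.001 -0.001 -0.003] |rv| 0.003 t 8.78 q [ 32.  19.  98. -37.  44.  69.]
F rack [-0.3 -0.1 -3.8] T [ 0.    0.82 -0.01] 0.0024
```

Request:
play_rows:
  travel:
    - [0.4,-0.1,0]
    - [0.5,-0.12,0]
    - [0.5,-0.12,0]
    - [0.5,-0.12,0]
    - [0.5,-0.12,0]
    - [0.5,-0.12,0]
    - [0.5,-0.12,0]
    - [0.5,-0.12,0]
    - [0.4,-0.1,0]
    - [0,0,0]
  rotation:
    - [0,0,-0.001]
    - [0,0,-0.001]
    - [0,0,0]
    - [0,0,0]
    - [0,0,0]
    - [0,0,0]
    - [0,0,0]
    - [0,0,0]
    - [0,0,0]
    - [0,0,0]
  claw: [0,0,0,0,0,0,0,0,0,0]

```text
time_s: 9.62
position: [0.5051, 0.2862, 0.1779]
tool_rot: [[0.558, 0.794, -0.242], [-0.141, -0.197, -0.97], [-0.818, 0.576, 0.002]]
ft_force: [-0.2, -0.1, -2.8]
grip_width: 0.003
```

```bash
python3 st.py -30 .167; python3 -c "
from go import *
for n in('top','scene'):cv2.imwrite(f'pics/{n}7.png',env.get_image(n)[:,:,::-1])
t=cv2.imread('pics/top7.png')[170:290,140:260];s=cv2.imread('pics/scene7.png')[260:420,290:450]
cv2.imwrite('pics/t7.png',cv2.resize(t,(600,600),interpolation=cv2.INTER_CUBIC));cv2.imwrite('pics/s7.png',cv2.resize(s,(600,600),interpolation=cv2.INTER_CUBIC))"
```

```text
tray in rack mm [-86.    0.2 167.2] yaw err deg 0.02 axes z [ 0.001 -0.     1.   ]
d cm [ 5.43 -1.37 -0.03] rv [-0.001 -0.001 -0.   ] |rv| 0.001 t 9.62 q [ 28.  21.  94. -34.  43.  63.]
F rack [-0.2 -0.1 -2.8] T [ 0.01  0.81 -0.03] 0.003
```

View pics/t7.png

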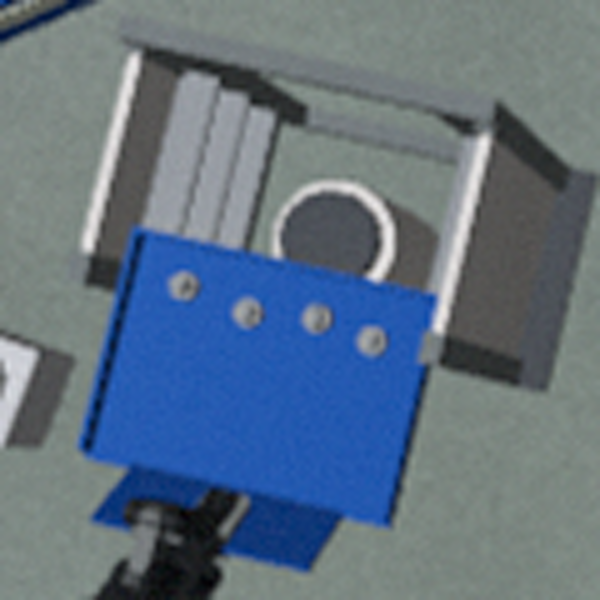

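View pics/s7.png

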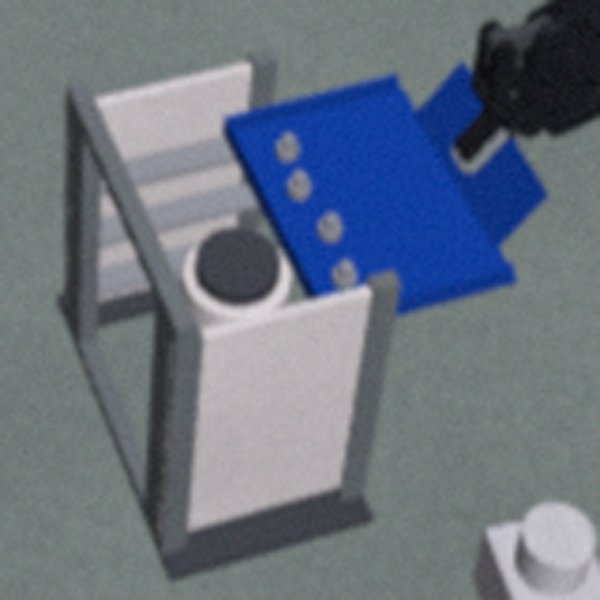

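Request:
play_rows:
  travel:
    - [0.4,-0.1,0]
    - [0.5,-0.12,0]
    - [0.5,-0.12,0]
    - [0.5,-0.12,0]
    - [0.5,-0.12,0]
    - [0.5,-0.12,0]
    - [0.5,-0.12,0]
    - [0.5,-0.12,0]
    - [0.4,-0.1,0]
    - [0.3,-0.07,0]
    - [0,0,0]
  rotation:
    - [0,0,0]
    - [0,0,0]
    - [0,0,0]
    - [0,0,0]
    - [0,0,0]
    - [0,0,0]
    - [0,0,0]
    - [0,0,0]
    - [0,0,0]
    - [0,0,0]
    - [0,0,0]
  claw: [0,0,0,0,0,0,0,0,0,0,0]

```text
time_s: 10.63
position: [0.555, 0.274, 0.1776]
tool_rot: [[0.557, 0.794, -0.242], [-0.141, -0.196, -0.97], [-0.818, 0.575, 0.003]]
ft_force: [-0.2, 0.3, -4.3]
grip_width: 0.003
```

```bash
python3 st.py -10 .159
```

```text
tray in rack mm [-34.6   0.5 166.8] yaw err deg 0.07 axes z [0.002 0.    1.   ]
d cm [ 2.37 -0.64 -0.79] rv [-0.    -0.002 -0.001] |rv| 0.002 t 10.63 q [ 24.  24.  89. -32.  43.  57.]
F rack [-0.3  0.2 -4.3] T [ 0.03  0.75 -0.01] 0.003
```

Request:
play_rows:
  travel:
    - [0.2,-0.05,-0.15]
    - [0.2,-0.05,-0.15]
    - [0.2,-0.05,-0.15]
    - [0.2,-0.05,-0.1]
    - [0.1,0,0]
    - [0,0,0]
  rotation:
    - [0,0,0]
    - [0,0,0]
    - [0,0,0]
    - [0,0,0]
    - [0,0,0]
    - [0,0,0]
  claw: [0,0,0,0,0,0]

```text
time_s: 11.13
position: [0.5644, 0.2719, 0.1712]
tool_rot: [[0.557, 0.795, -0.241], [-0.141, -0.196, -0.97], [-0.819, 0.574, 0.003]]
ft_force: [0.1, 0.5, -4.0]
grip_width: 0.0031
```

```bash
python3 st.py -5 .159
```

```text
tray in rack mm [-24.9   0.8 160.4] yaw err deg 0.09 axes z [0.002 0.001 1.   ]
d cm [ 1.92 -0.55 -0.15] rv [ 0.    -0.003 -0.002] |rv| 0.003 t 11.13 q [ 23.  25.  88. -32.  42.  56.]
F rack [-0.1  0.5 -4. ] T [0.01 0.83 0.04] 0.0031
```

Lower until contact is felt.

Request:
play_rows:
  travel:
    - [0,-0.05,-0.1]
    - [0,-0.03,-0.1]
    - [0,0,0]
  rotation:
    - [0,-0.001,-0.001]
    - [0,-0.001,0]
    - [0,0,0]
  claw: [0,0,0]

```text
time_s: 11.38
position: [0.5643, 0.2711, 0.169]
tool_rot: [[0.558, 0.793, -0.242], [-0.142, -0.196, -0.97], [-0.817, 0.576, 0.003]]
ft_force: [0.1, 0.1, -4.1]
grip_width: 0.0027
```

```bash
python3 st.py -5 .157
```

```text
tray in rack mm [-2.480e+01 -1.000e-01  1.583e+02] yaw err deg 0.03 axes z [0. 0. 1.]
d cm [ 1.93 -0.47 -0.13] rv [ 0.    -0.001 -0.001] |rv| 0.001 t 11.38 q [ 23.  25.  89. -32.  41.  57.]
F rack [ 0.1  0.2 -4.1] T [ 0.03  0.77 -0.01] 0.0027
```

Request:
play_rows:
  travel:
    - [0.2,-0.05,-0.1]
    - [0.2,-0.05,-0.05]
    - [0.2,-0.05,0]
    - [0.2,-0.05,0]
    - [0,0,0]
  rotation:
    - [0,0,0]
    - [0,0,0]
    - [0,0,0]
    - [0,0,0]
    - [0,0,0]
  claw: [0,0,0,0,0]

```text
time_s: 11.8
position: [0.5732, 0.2692, 0.1679]
tool_rot: [[0.56, 0.793, -0.242], [-0.141, -0.196, -0.97], [-0.817, 0.577, 0.002]]
ft_force: [1.2, -0.2, -3.1]
grip_width: 0.0023
```

```bash
python3 st.py -5 .157
```

```text
tray in rack mm [-15.7   0.3 157.3] yaw err deg 0.06 axes z [-0.001 -0.     1.   ]
d cm [ 1.04 -0.28 -0.03] rv [-0.     0.001 -0.001] |rv| 0.001 t 11.8 q [ 23.  26.  88. -32.  41.  56.]
F rack [ 1.3  0.1 -3.1] T [ 0.03  0.75 -0.03] 0.0023
```

Request:
play_rows:
  travel:
    - [0.1,-0.03,-0.05]
    - [0.2,-0.05,-0.05]
    - [0.2,-0.05,0]
    - [0,0,0]
  rotation:
    - [0,0,0]
    - [0,0,0]
    - [0,0,0]
    - [0,0,0]
  claw: [0,0,0,0]

```text
time_s: 12.13
position: [0.579, 0.268, 0.1678]
tool_rot: [[0.561, 0.792, -0.242], [-0.14, -0.197, -0.97], [-0.816, 0.578, 0.001]]
ft_force: [-1.0, -0.4, -1.2]
grip_width: 0.0027
```

```bash
python3 st.py 0 .157
```

```text
tray in rack mm [ -9.8   0.5 157.3] yaw err deg 0.08 axes z [-0.002 -0.001  1.   ]
d cm [ 0.94 -0.28 -0.01] rv [-0.001  0.002 -0.001] |rv| 0.003 t 12.13 q [ 22.  26.  87. -31.  41.  55.]
F rack [-0.9 -0.6 -1.2] T [0.06 0.61 0.01] 0.0027
```

Request:
play_rows:
  travel:
    - [0.15,-0.04,0]
    - [0.15,-0.04,0]
    - [0.15,-0.04,0]
    - [0.1,-0.03,0]
    - [0,0,0]
  rotation:
    - [0,0,0]
    - [0,0,0]
    - [0,0,0]
    - [0,0,0]
    - [0,0,0]
  claw: [0,0,0,0,0]

```text
time_s: 12.55
position: [0.5851, 0.2664, 0.1678]
tool_rot: [[0.561, 0.792, -0.241], [-0.14, -0.197, -0.97], [-0.816, 0.578, 0.001]]
ft_force: [-1.9, 0.7, -0.6]
grip_width: 0.0032
```

```bash
python3 st.py 0 .157
```

```text
tray in rack mm [ -3.5   0.5 157.3] yaw err deg 0.08 axes z [-0.002 -0.002  1.   ]
d cm [ 0.33 -0.12 -0.01] rv [-0.001  0.002 -0.001] |rv| 0.003 t 12.55 q [ 22.  26.  87. -31.  41.  55.]
F rack [-2.   0.2 -0.6] T [0.06 0.74 0.05] 0.0032
```

Request:
play_rows:
  travel:
    - [0.1,-0.03,0]
    - [0.1,-0.03,0]
    - [0,0,0]
  rotation:
    - [0,0,0]
    - [0,0,0]
    - [0,0,0]
  claw: [0,0,0]

```text
time_s: 12.8
position: [0.5872, 0.2659, 0.1678]
tool_rot: [[0.561, 0.792, -0.241], [-0.14, -0.197, -0.97], [-0.816, 0.578, 0.001]]
ft_force: [-1.7, 1.2, -1.0]
grip_width: 0.0027
```

```bash
python3 st.py 0 .157
```

```text
tray in rack mm [ -1.4   0.5 157.3] yaw err deg 0.09 axes z [-0.002 -0.002  1.   ]
d cm [ 0.12 -0.07 -0.01] rv [-0.001  0.002 -0.002] |rv| 0.003 t 12.8 q [ 22.  27.  86. -31.  41.  54.]
F rack [-1.9  0.7 -1. ] T [0.09 0.77 0.  ] 0.0027
```

Request:
play_rows:
  travel:
    - [0.1,-0.03,0]
    - [0,0,0]
  rotation:
    - [0,0,0]
    - [0,0,0]
  claw: [0,0]

```text
time_s: 12.97
position: [0.5872, 0.2662, 0.1678]
tool_rot: [[0.56, 0.793, -0.241], [-0.139, -0.197, -0.97], [-0.817, 0.577, 0.0]]
ft_force: [0.8, -0.3, -2.0]
grip_width: 0.003
```

```bash
python3 st.py 0 .157
```

```text
tray in rack mm [ -1.4   0.8 157.2] yaw err deg 0.1 axes z [-0.001 -0.002  1.   ]
d cm [ 0.12 -0.1  -0.01] rv [-0.002  0.001 -0.002] |rv| 0.003 t 12.97 q [ 22.  27.  86. -31.  41.  54.]
F rack [ 0.8 -0.1 -2. ] T [-0.05  0.54 -0.01] 0.003
```

Request:
play_rows:
  travel:
    - [0.1,-0.03,0]
    - [0,0,0]
  rotation:
    - [0,0,0]
    - [0,0,0]
  claw: [0,0]

```text
time_s: 13.13
position: [0.5873, 0.2663, 0.1678]
tool_rot: [[0.559, 0.793, -0.241], [-0.139, -0.197, -0.971], [-0.817, 0.576, 0.0]]
ft_force: [-0.0, -0.3, -2.1]
grip_width: 0.0028
```

```bash
python3 st.py 0 .157
```

```text
tray in rack mm [ -1.4   1.  157.1] yaw err deg 0.12 axes z [ 0.    -0.002  1.   ]
d cm [ 0.11 -0.12 -0.02] rv [-0.002  0.    -0.002] |rv| 0.003 t 13.13 q [ 22.  27.  86. -30.  41.  54.]
F rack [ 0.1 -0.3 -2.1] T [-0.06  0.6  -0.1 ] 0.0028
```

Request:
play_rows:
  travel:
    - [0.15,-0.04,0]
  rotation:
    - [0,0,0]
  claw: [0]

```text
time_s: 13.22
position: [0.5876, 0.2666, 0.1677]
tool_rot: [[0.558, 0.794, -0.241], [-0.138, -0.197, -0.971], [-0.818, 0.575, -0.0]]
ft_force: [-20.9, 8.6, 8.1]
grip_width: 0.0028
```

```bash
python3 st.py 0 .157
```

```text
tray in rack mm [ -1.1   1.3 157. ] yaw err deg 0.14 axes z [ 0.002 -0.003  1.   ]
d cm [ 0.08 -0.14 -0.01] rv [-0.003 -0.001 -0.002] |rv| 0.004 t 13.22 q [ 22.  27.  86. -30.  41.  54.]
F rack [-22.3   3.3   8.1] T [ 0.33  2.43 -0.01] 0.0028
```

Request:
play_rows:
  travel:
    - [0,0,0]
    - [0,0,0]
    - [0,0,0]
    - [0,0,0]
    - [0,0,0]
  rotation:
    - [0,0,0]
    - [0,0,0]
    - [0,0,0]
    - [0,0,0]
    - [0,0,0]
  claw: [0,0,0.5,1.5,3]
  squeeze: 40

```text
time_s: 13.63
position: [0.5888, 0.2665, 0.1688]
tool_rot: [[0.561, 0.793, -0.24], [-0.138, -0.196, -0.971], [-0.817, 0.577, -0.001]]
ft_force: [0.2, -0.3, 1.3]
grip_width: 0.0259
```

```bash
python3 st.py 0 .157; python3 -c "
from go import *
for n in('top','scene'):cv2.imwrite(f'pics/{n}8.png',env.get_image(n)[:,:,::-1])
t=cv2.imread('pics/top8.png')[170:290,140:260];s=cv2.imread('pics/scene8.png')[260:420,290:450]
cv2.imwrite('pics/a8.png',cv2.resize(np.hstack([cv2.resize(t,(160,160)),s]),(800,400),interpolation=cv2.INTER_CUBIC))"
```

```text
tray in rack mm [1.000e-01 1.600e+00 1.582e+02] yaw err deg 0.18 axes z [-0.001 -0.003  1.   ]
d cm [-0.04 -0.13 -0.12] rv [-0.003  0.002 -0.003] |rv| 0.005 t 13.63 q [ 22.  27.  86. -30.  41.  54.]
F rack [ 0.3 -0.2  1.3] T [-0.05  0.27 -0.03] 0.0259
```

View pics/a8.png

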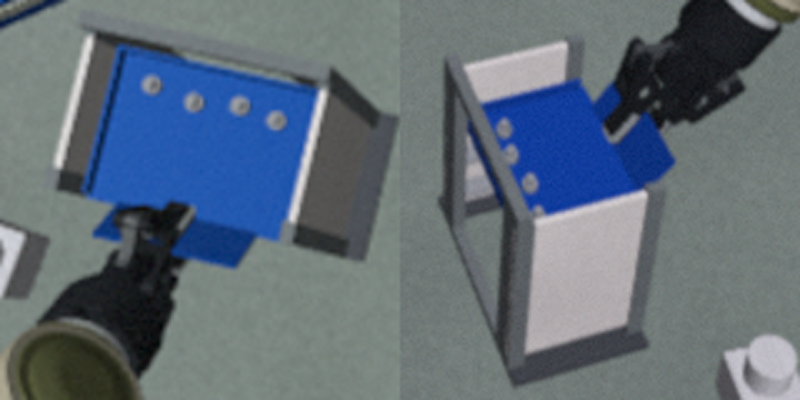

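Request:
play_rows:
  travel:
    - [0,0,0]
    - [0,0,0]
    - [-0.3,0.07,0.4]
    - [-0.6,0.14,0.8]
    - [-0.9,0.2,1.2]
    - [-1.1,0.28,1.6]
    - [-1.1,0.28,1.6]
    - [-1.4,0.3,1.8]
    - [-2,0.3,1.8]
    - [-2,0.3,1]
    - [-2,0,0]
    - [0,0,0]
  rotation:
    - [0,0,0]
    - [0,0,0]
    - [0,0,0]
    - [0,0,0]
    - [0,0,0]
    - [0,0,0]
    - [0,0,0]
    - [0,0,0]
    - [0,0,0]
    - [0,0,0]
    - [0,0,0]
    - [0,0,0]
  claw: [5,5,5,5,5,5,5,5,5,5,5,5]

```text
time_s: 14.73
position: [0.4665, 0.2856, 0.2813]
tool_rot: [[0.563, 0.79, -0.24], [-0.135, -0.199, -0.971], [-0.815, 0.579, -0.005]]
ft_force: [0.2, -0.9, 0.7]
grip_width: 0.05
```

```bash
python3 - <<'E'
from rect import *
print(env.observe()["ft_force"],env.observe()["position"])
for n in('top','scene'):cv2.imwrite(f'pics/{n}9.png',env.get_image(n)[:,:,::-1])
im=cv2.imread('pics/top9.png');s=cv2.imread('pics/scene9.png')[260:420,290:450]
cv2.imwrite('pics/a9.png',cv2.resize(s,(600,600),interpolation=cv2.INTER_CUBIC))
b=(im[:,:,0].astype(np.int16)-im[:,:,2]).clip(0,255).astype(np.uint8)
for xr in((-40,-20),(-10,10),(20,40)):
    pr=rect(b,171,*xr,60,100,k=2).mean(0);e=np.diff(pr);print(xr,60+(e.argmin()+.5)/2)
for yr in((40,60),(-10,10),(-50,-30)):
    for z,a,c in((171,50,75),(157,-75,-45)):
        pr=rect(b,z,a,c,*yr,k=2).mean(1);e=np.diff(pr);print(yr,z,[a+(e.argmin()+.5)/2,a+(e.argmax()+.5)/2],round(e.min(),1),round(e.max(),1))
cv2.imwrite('pics/r9.png',rect(im,171,-120,85,-125,125,k=2.8)[::-1,::-1])
E
```

```text
[ 0.2382203  -0.91939457  0.6669687 ] [0.46647336 0.28562828 0.28129837]
(-40, -20) 81.75
(-10, 10) 82.25
(20, 40) 82.25
(40, 60) 171 [np.float64(60.25), np.float64(65.75)] -14.6 1.3
(40, 60) 157 [np.float64(-65.75), np.float64(-58.75)] -0.9 3.7
(-10, 10) 171 [np.float64(58.75), np.float64(65.25)] -12.1 1.0
(-10, 10) 157 [np.float64(-71.75), np.float64(-58.25)] -0.5 4.5
(-50, -30) 171 [np.float64(59.25), np.float64(65.75)] -12.0 1.0
(-50, -30) 157 [np.float64(-62.25), np.float64(-58.25)] -0.8 4.5
```

View pics/a9.png

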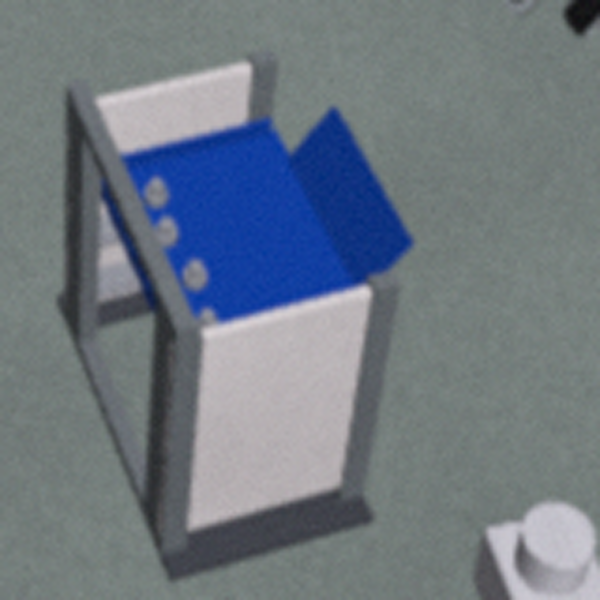

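View pics/r9.png

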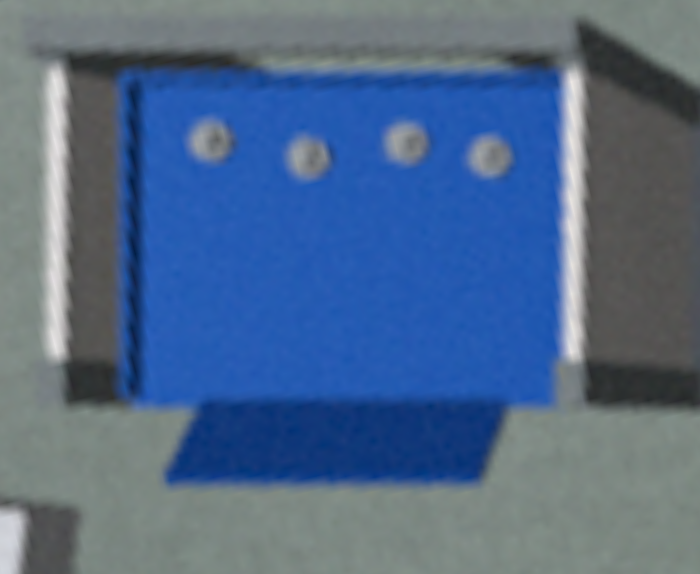

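```bash
python3 -c "
from rig import env
print(env.close_job())"
```

```text
the job is handed in; nothing more can be done
None
```

The tray is on the top pair of runners (155 mm), fully in, level and released, and the job is handed in after about 15 s. The part in the rack was the white filter, which only those runners clear. I used the middle-sized tray on the stand and slid it in with its lip towards the open front.

- **Rear stops:** a 1.5 mm push no longer moved the tray and read about 22 N, well under the 60 N limit. I stopped there.
- **Final position, from the last pictures:** the tray's rear edge is 59 to 60 mm behind the rack's origin, so it is home to about 1 mm. It sits about 2 mm off the middle plane and is turned less than 0.5°. The scene view shows it level.
- **Clear of everything:** the gripper has withdrawn, the wrist force is close to zero, and I touched no other parts.

**Checks that disagreed:**
- The rack's posts looked about 212 mm high in the pictures, not the stated 227 mm.
- My first fit put the rack about 1.7 mm off sideways. I re-measured it from the runner edges before inserting the tray.
- The arm's position readings put the tray about 1 mm short of home when it met the stops. I relied on the contact force and the pictures instead.

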